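# Hold a rack upright square to its rail

### The job

The rack's short upright is bolted loosely and leans over its rail. Pick up the try square, stand its wooden stock flat on the rail along its middle with the blade towards the upright, and press it into the corner, firmly but without ramming, until the stock sits flat on the rail and the whole blade edge lies against the upright, bringing the upright plumb. Finish while still gripping the square and holding it pressed there, so the bolt could be tightened; leave the bottles, carton and spanner alone.

Things in the scene. Friction and masses are not known exactly. Their poses are not given: they have to be found in the camera images.
- square: Loose upright try square, 0.3 kg: brown wooden stock 160 long (x), 30 thick (y), 45 high; aluminium blade 30 wide (x), 8 thick (y) rising at the +x end to 150 above the underside. Origin: centre of the stock's underside; x along the stock to the blade end (heel), z up. Stock end and blade's outer edge form one straight edge at x = +80. Grip the stock across y, x from -70 to +40.
- heel (a point): The square's outer corner: underside of the stock at its blade end, 80 along +x from the square's origin. Axes as the square.
- toe (a point): Underside of the stock at the other end, 80 along -x from the square's origin.
- grip (a point): A good place to grip the stock: on its centre plane, 15 along -x from the square's origin and 25 above its underside.
- rail: Grey steel cross rail fixed to the bench, 260 long (its x), 70 wide (its y); its flat top is 25 above the bench. Origin: centre of its underside; x runs along the rail towards the end that carries the upright, z up.
- corner (a point): Inside corner that the square goes into: on the rail's top and middle line, 90 along +x from the rail's origin, where the upright's face stands when plumb. Axes as the rail. The square belongs on its -x side, with its heel here. A push of 10 to 20 N along the rail and about 10 N down seats it (friction on the rail is about 0.6); over 50 N on the upright is ramming.
- upright: Dark slotted steel angle, face 40 wide (along the rail's y), reaching 165 above the rail's top. Swings on a bolt along the rail's y; the origin lies on the bolt, 16 behind the face (away from the square) and 15 above the rail's top. Axes as the rail's when plumb.
- upright_top (a point): Middle of the upright's face, 165 above the rail's top when plumb.
- upright_lean (a joint): Lean of the upright (rad): 0 plumb, positive leaning over the rail, towards the square (starts 0.05 to 0.11). Stiff to turn and springs back: about 0.27 N m on the bolt (2 to 3 N on the blade) brings it plumb; let go, it goes back to 0.03 or more.
- syrup_a: Bystander: amber bottle with white cap, 54 across, 120 high, origin under its centre.
- syrup_b: Bystander: amber bottle with brass-coloured cap, 54 across, 120 high, origin under its centre.
- carton: Bystander: white and blue carton, 75 x 130 x 45 high, origin under its centre.
- spanner: Bystander: steel spanner 150 long lying on the bench.
There are look-alikes about, which are no part of the job. Of the things like the square, leave any that is green or purple; of the rest the smaller one is meant.

How it is judged:
At the end, for the whole second after the job is handed in: Square gripped (over 3 N), at rest on the rail (over 1 N): heel within 4 mm of the corner along the rail, 15 mm across; heel and toe at most 3 mm above the rail; within 4 deg of the rail's line, 2 deg of upright; it presses the upright (over 1.5 N), which is within 0.02 rad of plumb (x of heel in the frame of corner between -0.004 and 0.004 m and y of heel in the frame of corner between -0.015 and 0.015 m and z of each of heel, toe in the frame of corner below 0.003 m and angle between the x axis of square and the x axis of rail, either way round below 0.07 rad and angle between square's own z axis and vertical below 0.035 rad and value of joint upright_lean between -0.02 and 0.02 rad and contact force between square and upright above 1.5 N and contact force between square and rail_c0 above 1 N and contact force between the fingers and square above 3 N and linear speed of square below 0.02 m/s); the arm keeps its last pose, push and grip.
It fails at once if the square is rammed against the upright (over 50 N) (contact force between square and upright above 50 N).
It fails at once if a bystander is moved by more than 20 mm (distance of any of syrup_a, syrup_b, carton, spanner from where it was at the start of the episode above 0.02 m).
It also fails if it takes over 51 s, if anything falls off the work surface, if the arm or the gripper's body presses on something with over 40 N, if the wrist force passes 120 N, or if a joint passes its speed limit or range.

### The arm

A 6-joint arm with a two-finger parallel gripper is mounted at the origin on the work surface. World frame = base frame: x ahead of the robot, y to its left, z up, the work surface at z = 0. Lengths are in m, angles in rad, forces in N, time in s.
With the tool pointing down it reaches from about 0.275 to 0.825 m from the base axis. Payload 4.9 kg.
Tool frame: the origin (TCP) lies midway between the tips of the shut fingers; the grasp point (between the pads) lies 19 mm behind it (grip_point_offset is the distance from the TCP to the grasp point, in m); z points along the fingers, x is the direction in which the jaws open and shut, and the axes are right-handed (so a half turn about z gives the same grasp; the last joint's range is limited). The gripper opens to 85 mm and grips with 20 to 120 N. Pads are 22 mm wide; open, the fingers measure 114 mm over their backs; the gripper's body (76 mm by 85 mm) begins 54 mm behind the grasp point. The pads swing forward as they close: fully open they stand 13 mm farther back than shut.
Start: joints at [-1.33, 0.326, -0.193, 1.052, 0, 1.437], TCP at [0.201, -0.512, 0.204] pointing down, gripper open.
Joint ranges: [-2.65, 2.65], [-0.97, 1.79], [-1.3, 1.35], [-1.93, 2.1], [-1.47, 1.37], [-3.14, 3.14]. Speed limits (rad/s): [2.57, 2.57, 3.14, 3.14, 3.14, 3.14].

### API

Orientations are given as a rotation vector (axis times angle).
In Python, from cell import * gives the robot as it stands. Calls block until the motion is done:
- movep(position, orientation): joint-space move of the TCP to a pose.
- move_l(position, velocity=0.15, rot=None, until_force=None): straight line of the TCP; rot=None keeps the orientation; velocity is the mean speed in m/s. With until_force (N) it stops when the force on the tool has changed by that much, and returns True; else False.
- set_joints(angles): joint-space move.
- let_go() and grab(newtons=None): open the fingers fully, or close them until they stop; newtons is the grip in N (None keeps the last).
- sleep(seconds).
- ik(position, orientation): joint angles nearest the present ones, or None.
- get_state(): the state.
- grab_frame(name): name is "side" or "top"; returns a dict with "img" (420x560x3 uint8, red, green, blue), "fx", "fy", "cx", "cy" (pixels), "cam_to_world" (4x4, takes a point from camera to world coordinates). Camera axes: x right, y down, z forward; pixel columns grow to the right and rows downward; lengths in m; the calibration is good to about 2 mm. A picture is of the moment at which its call begins. There is no depth.
A pose or a line that the arm cannot do raises MotionError and nothing moves.
- sign_off(): hands the job in, once; it reports no verdict.
Trained networks look in the newest picture that a camera, given by its name, has taken for a name from the list of things; names that differ only in an ending like _2 or _b are one class to them, and where a whole thing is asked for, a point or a joint stands for the part that bears it (a point fixed in the world has none). Each returns a list of dicts, best first, with "score" (0 to 1); they miss things now and then, are a little off and sometimes report something else, mostly with a low value. They report only what shows in the picture. A call takes as long as a camera call. They do not tell look-alikes from the thing itself.
- spot_in(camera, name): "centre" ([column, row] in pixels, amid what is visible of it).
- silhouettes(camera, name): "mask" (420x560 bool, what is visible of it) and "centre" ([column, row] in pixels, amid what is visible of it).
- tip_of(camera, name): "centre" ([column, row] in pixels: a listed point, or the origin of a listed thing).
The state is a dict: "clock": time; "q": joint angles; "joint_velocities": joint speeds; "tau": joint torques, N m; "position": TCP position; "eef_rot": TCP orientation; "contact_force": force on the tool from outside, world axes, zero at the start; "wrist_torque": the same for the moment, N m; "finger_gap": opening from 0.0 (shut) to 1.0 (fully open).
Only numpy, scipy, OpenCV 4.12 (cv2) and the standard library are available. Lean on these libraries where they do the work, as an engineer would, in place of code of your own. Each camera call takes 0.05 s, during which the arm holds its last target.

## Working session

There is one attempt and no reset: what is moved stays moved. The work goes in short steps, each a Python script; the robot and the scene stay as the last script left them, time stands still between calls to the robot, and variables do not carry over. Pictures are saved under pics/ and viewed, and the job is handed in when it is done.

```bash
mkdir -p pics; ls; cat > h.py <<'E'
from cell import *
import numpy as np, cv2
def save(n,im): cv2.imwrite('pics/'+n+'.png',cv2.cvtColor(im,cv2.COLOR_RGB2BGR))
def ray(f,px):
    T=np.array(f["cam_to_world"]);d=T[:3,:3]@np.array([(px[0]-f["cx"])/f["fx"],(px[1]-f["cy"])/f["fy"],1.]);return T[:3,3],d
def onz(f,px,z):
    o,d=ray(f,px);return o+d*(z-o[2])/d[2]
def proj(f,p):
    T=np.linalg.inv(np.array(f["cam_to_world"]));c=T[:3,:3]@np.array(p)+T[:3,3];return np.array([f["fx"]*c[0]/c[2]+f["cx"],f["fy"]*c[1]/c[2]+f["cy"]])
E
python3 - <<'E'
from h import *
for c in ("side","top"):
    f=grab_frame(c);save(c+"0",f["img"]);print(c,f["fx"],np.round(f["cam_to_world"],3).tolist())
    for n in ("square","heel","toe","grip","rail","corner","upright","upright_top","syrup_a","carton","spanner"):
        print(n,[(np.round(d["centre"]).tolist(),round(d["score"],2)) for d in tip_of(c,n)])
    print([(np.round(d["centre"]).tolist(),d["mask"].sum(),round(d["score"],2)) for d in silhouettes(c,"square")])
print(get_state())
E
```

```text
pics
side 480.17196467899345 [[0.972, -0.178, 0.153, 0.38], [-0.234, -0.69, 0.685, -0.731], [-0.017, -0.702, -0.712, 0.853], [0.0, 0.0, 0.0, 1.0]]
square [([168.0, 366.0], 0.78), ([362.0, 384.0], 0.62), ([282.0, 311.0], 0.61), ([376.0, 242.0], 0.59)]
heel [([231.0, 366.0], 0.95), ([318.0, 393.0], 0.91), ([260.0, 285.0], 0.56), ([235.0, 174.0], 0.56)]
toe [([159.0, 172.0], 0.86), ([404.0, 374.0], 0.81), ([310.0, 342.0], 0.79)]
grip [([190.0, 166.0], 0.85), ([154.0, 361.0], 0.82), ([287.0, 310.0], 0.68), ([371.0, 372.0], 0.6)]
rail [([406.0, 295.0], 0.71), ([272.0, 182.0], 0.61)]
corner [([263.0, 157.0], 0.68)]
upright [([262.0, 148.0], 0.96)]
upright_top [([258.0, 105.0], 0.77)]
syrup_a [([378.0, 242.0], 0.95), ([345.0, 175.0], 0.86), ([264.0, 287.0], 0.27)]
carton [([405.0, 295.0], 0.94)]
spanner [([215.0, 251.0], 0.69), ([271.0, 183.0], 0.43)]
[([280.0, 302.0], np.int64(1796), 0.94), ([209.0, 162.0], np.int64(2771), 0.89), ([378.0, 229.0], np.int64(981), 0.58), ([182.0, 355.0], np.int64(5520), 0.57)]
top 386.94704214224544 [[0.025, -0.992, 0.123, 0.406], [-1.0, -0.025, 0.002, -0.062
[... 991 characters left out ...]
87.0], np.int64(1216), 0.61)]
{'clock': 1.3, 'q': array([-1.33018504e+00,  3.26196716e-01, -1.92596731e-01,  1.05199808e+00,
        1.80017732e-06,  1.43656528e+00]), 'joint_velocities': array([-0.00163165,  0.00089302,  0.00265489, -0.00021619,  0.00011705,
        0.00109522]), 'tau': array([ 7.98027413e-04, -4.43330061e+01,  2.62755597e+01,  1.29258508e-03,
        2.21059463e-04,  2.00701032e-05]), 'position': array([ 0.20136932, -0.51183232,  0.20398387]), 'eef_rot': array([ 2.59645001e+00, -1.76862659e+00,  7.49758185e-06]), 'contact_force': array([-0.0505602 ,  0.18698858,  0.70902582]), 'wrist_torque': array([ 0.02423694, -0.01159397,  0.03179119]), 'finger_gap': 0.9992128652467532}
```

View pics/side0.png

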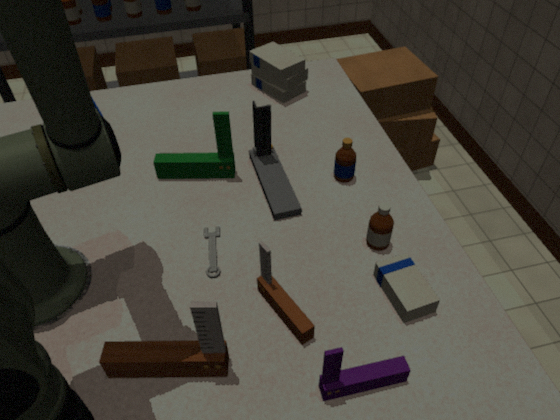

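View pics/top0.png

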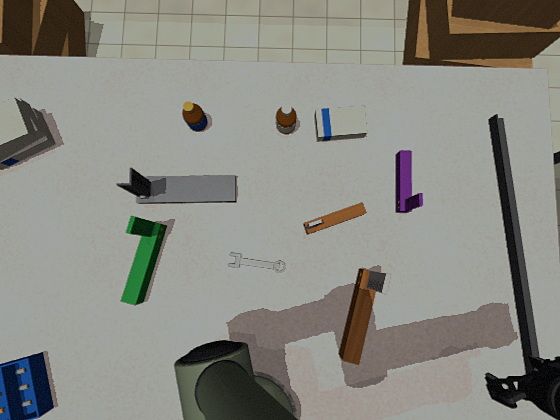

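Candidates: the brown squares are the small one (side 285,305 / top 335,218) and the large one (side 165,358 / top 357,315). The green one (side 195,165) and the purple one (side 365,378) are excluded. The small brown square fits, being the smaller of the rest. I'll check that in a crop and measure.

```bash
cat >> h.py <<'E'
from scipy.optimize import least_squares
def box(x0,x1,y0,y1,z0,z1): return np.array([[x,y,z] for x in(x0,x1) for y in(y0,y1) for z in(z0,z1)],float)
SQ=[box(-.08,.08,-.015,.015,0,.045),box(.05,.08,-.004,.004,0.045,.15)]
RL=[box(-.13,.13,-.035,.035,0,.025)]
def place(b,x,y,yaw,z=0):
    c,s=np.cos(yaw),np.sin(yaw);return b@np.array([[c,s,0],[-s,c,0],[0,0,1]])+[x,y,z]
def render(f,boxes):
    m=np.zeros((420*8//8,560),np.uint8)
    for b in boxes:
        h=cv2.convexHull(np.array([proj(f,p) for p in b],np.float32));cv2.fillConvexPoly(m,np.round(h*16).astype(np.int32),255,cv2.LINE_AA,4)
    return m/255.
def draw(im,f,boxes,col=(0,255,255)):
    for b in boxes:
        P=[proj(f,p) for p in b]
        for i in range(8):
            for k in (1,2,4):
                if not i&k: cv2.line(im,*(tuple(int(v) for v in np.round(P[j]*16)) for j in (i,i|k)),col,1,cv2.LINE_AA,4)
def crop(n,im,x0,y0,x1,y1,s): save(n,cv2.resize(im[y0:y1,x0:x1],None,fx=s,fy=s,interpolation=cv2.INTER_CUBIC))
E
cat > m.py <<'E'
from h import *
from scipy.optimize import minimize
F={c:grab_frame(c) for c in("side","top")}
M={}
def pick(c,n,at):
    d=[d for d in silhouettes(c,n) if np.hypot(*(np.array(d["centre"])-at))<30]
    print(c,n,[(d["score"],d["mask"].sum()) for d in d]); return d[0]["mask"].astype(float) if d else None
sq={c:pick(c,"square",a) for c,a in(("side",(282,302)),("top",(335,220)))}
rl={c:pick(c,"rail",a) for c,a in(("side",(272,182)),("top",(186,190)))}
def fit(boxes,masks,x0):
    def cost(p):
        t=0
        for c,m in masks.items():
            if m is None: continue
            r=render(F[c],[place(b,*p) for b in boxes]);t+=np.abs(r-cv2.GaussianBlur(m,(3,3),.6)).sum()/m.sum()
        return t
    best=None
    for dy in(-.1,0,.1):
        q=np.array(x0)+[0,0,dy];r=minimize(cost,q,method="Nelder-Mead",options=dict(initial_simplex=[q,q+[.01,0,0],q+[0,.01,0],q+[0,0,.08]],xatol=1e-5,fatol=1e-5))
        if best is None or r.fun<best.fun: best=r
    return best
h=onz(F["top"],(304,231),0);t=onz(F["top"],(367,208),.0)
d=h-t;c=(h+t)/2
rs=fit(SQ,sq,[c[0],c[1],np.arctan2(d[1],d[0])])
a=onz(F["top"],(186,189),.025)
rr=fit(RL,rl,[a[0],a[1],np.pi/2])
print("square",rs.x.round(4),rs.fun,"rail",rr.x.round(4),rr.fun)
np.save("pose.npy",[rs.x,rr.x])
for cam,bx in(("side",(220,90,340,350)),("top",(100,150,400,260))):
    im=F[cam]["img"].copy();raw=im.copy()
    draw(im,F[cam],[place(b,*rs.x) for b in SQ]);draw(im,F[cam],[place(b,*rr.x) for b in RL],(255,0,0))
    s=2 if cam=="side" else 2.6
    crop("fit_"+cam,np.hstack([im[bx[1]:bx[3],bx[0]:bx[2]],raw[bx[1]:bx[3],bx[0]:bx[2]]]) if cam=="side" else np.vstack([im[bx[1]:bx[3],bx[0]:bx[2]],raw[bx[1]:bx[3],bx[0]:bx[2]]]),0,0,999,999,s)
E
python3 m.py
```

```text
side square [(0.82, np.int64(1974))]
top square [(0.58, np.int64(710))]
side rail [(0.63, np.int64(2821))]
top rail [(0.72, np.int64(2973))]
square [ 0.5057 -0.1994  1.9357] 0.3539721375531426 rail [0.5743 0.1958 1.605 ] 0.4656516695715831
```

View pics/fit_side.png

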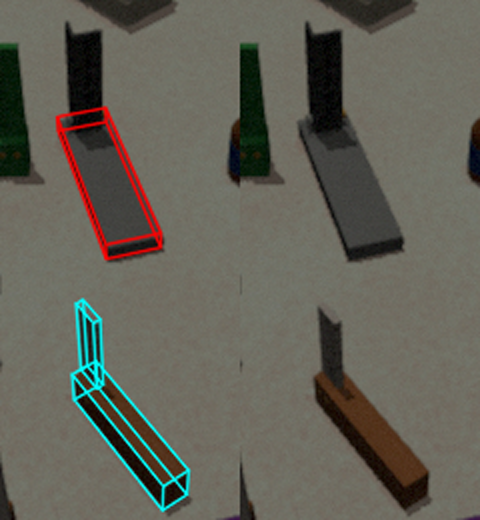

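View pics/fit_top.png

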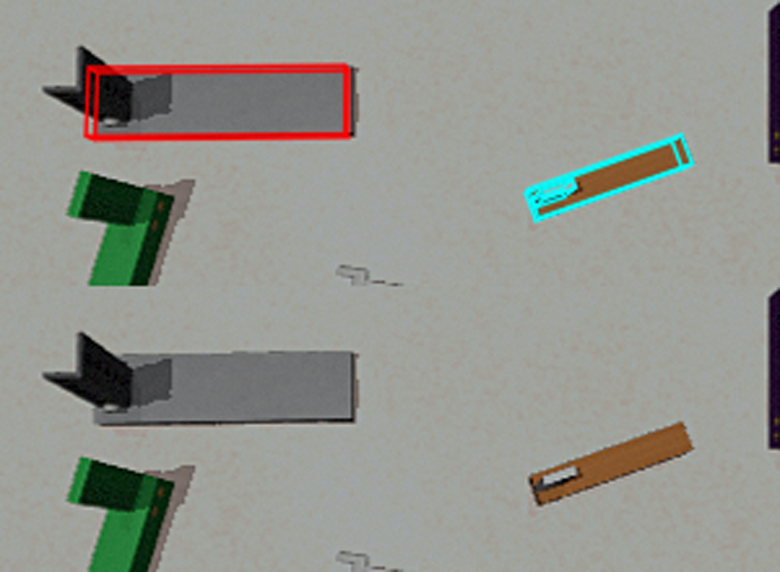

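The crop confirms it: the small brown square has its blade and heel at the upper-left, and its pose fit overlays well. The rail fit is about 2 px off, so I'll refine the rail, leaving out the upright region, and grip in the same step.

```bash
cat > r.py <<'E'
from h import *
f=grab_frame("top");g=grab_frame("side")
rs,rr=np.load("pose.npy")
crop("rail_top",f["img"],115,160,245,215,6)
crop("rail_side",g["img"],235,95,305,220,4.5)
for c in("top","side"):
    grab_frame(c)
    for n in("corner","upright_top","upright","rail"):
        ds=tip_of(c,n)
        if ds: print(c,n,ds[0]["centre"],ds[0]["score"])
# joint check
from scipy.spatial.transform import Rotation as R
for yaw in (rs[2],rr[2]):
  for sgn in(1,-1):
    y=np.array([-np.sin(yaw),np.cos(yaw),0])*sgn;z=np.array([0,0,-1.]);Rm=np.c_[y,np.cross(z,y),z]
    p=[rs[0],rs[1],.1] if yaw==rs[2] else [rr[0],rr[1]-.02,.1]
    print(yaw,sgn,ik(p,R.from_matrix(Rm).as_rotvec()))
E
python3 r.py
```

```text
top corner [152.6, 184.8] 0.77
top upright_top [128.9, 177.5] 0.9
top upright [142.3, 188.7] 0.89
top rail [357.4, 210.9] 0.26
side corner [261.6, 158.3] 0.73
side upright_top [262.1, 107.3] 0.66
side upright [262.9, 148.2] 0.95
side rail [274.0, 183.2] 0.79
1.935721317449716 1 [-5.11389287e-01  4.06827973e-01 -3.59841246e-01  8.04127108e-01
 -4.44089210e-16 -2.44711060e+00]
1.935721317449716 -1 [-5.11389287e-01  4.06827973e-01 -3.59841246e-01  8.04127108e-01
 -4.44089210e-16  6.94482049e-01]
1.605038406950983 1 [ 0.17417818  0.50207242 -0.20178868  0.86693522  0.         -1.43086023]
1.605038406950983 -1 [ 1.74178177e-01  5.02072418e-01 -2.01788684e-01  8.66935225e-01
  4.44089210e-16  1.71073242e+00]
```

View pics/rail_top.png

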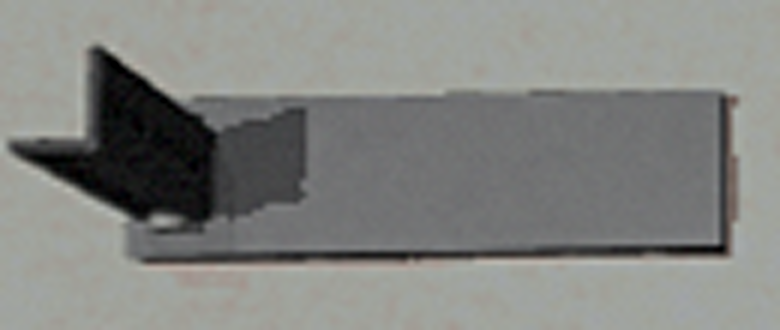

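View pics/rail_side.png

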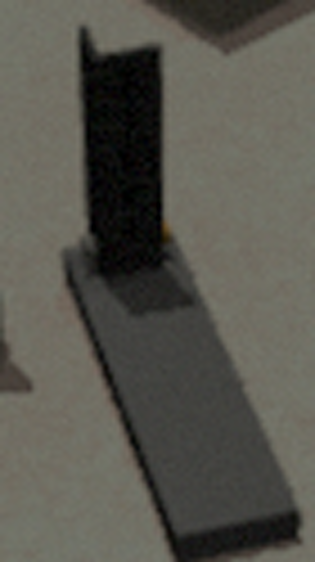

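The rail's top-face corners are clear. In the top view they are at about (235.7,175.5), (235.3,201.2) and (136.3,202.8). In the side view they are at about (274.3,215), (301.4,209.9) and (249.7,151.7). I'll fit the rail to these.

```bash
cat > r2.py <<'E'
from h import *
f=grab_frame("top");g=grab_frame("side");rs,rr=np.load("pose.npy")
tc=np.array([115,160]);sc=np.array([235,95])
obs=[(f,np.array(p)/6+tc-.4,m) for p,m in(((724,93),(-.13,-.035)),((722,247),(-.13,.035)),((128,257),(.13,.035)))]
ob2=[(g,np.array(p)/4.5+sc-.4,m) for p,m in(((177,538),(-.13,.035)),((299,517),(-.13,-.035)),((66,255),(.13,.035)))]
def res(p,o=obs+ob2): return np.concatenate([proj(c,place(np.array([[*m,.025]]),*p)[0])-q for c,q,m in o])
for o in(obs,ob2,obs+ob2):
    s=least_squares(res,rr,args=(o,));print(s.x.round(4),np.abs(s.fun).max().round(2))
np.save("pose.npy",[rs,s.x])
c=place(np.array([[.09,0,.025]]),*s.x)[0];print("corner",c,proj(f,c),proj(g,c))
E
python3 r2.py
cat >> h.py <<'E'
from scipy.spatial.transform import Rotation as R
def ori(yaw):
    y=-np.array([-np.sin(yaw),np.cos(yaw),0]);z=np.array([0,0,-1.]);return R.from_matrix(np.c_[y,np.cross(z,y),z]).as_rotvec()
E
```

```text
[0.5737 0.1879 1.6098] 0.34
[0.5748 0.1845 1.6048] 0.93
[0.5744 0.1867 1.6077] 1.34
corner [0.57103986 0.27665541 0.025     ] [151.78535769 188.68194107] [264.51474609 156.35524848]
```

```bash
cat > g.py <<'E'
from h import *
rs,rr=np.load("pose.npy")
gp=place(np.array([[-.015,0,0]]),*rs)[0]
movep([gp[0],gp[1],.12],ori(rs[2]))
print(move_l([gp[0],gp[1],.010],.12,until_force=8))
s=get_state();print(s["position"],s["contact_force"])
grab(60);s=get_state();print(s["clock"],s["finger_gap"],s["position"],s["contact_force"])
for c in("side","top"):
    f=grab_frame(c);save("grip_"+c,f["img"])
E
python3 g.py
```

```text
False
[ 0.51153792 -0.21381006  0.010635  ] [-0.39411226 -0.61226218  0.77400443]
5.5333 0.3291693936832698 [ 0.51171411 -0.21348468  0.01069577] [-0.25391766  1.26509235  5.66180007]
```

View pics/grip_side.png

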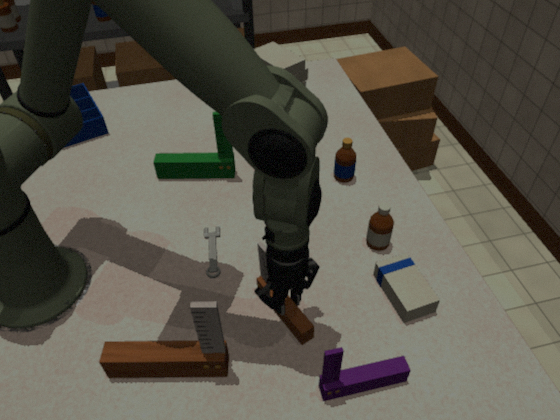

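Gripped at side (287,290) on the stock; the blade (265,262) is clear of the gripper. Next I'll lift it, carry it above the rail and look.

```bash
cat > c.py <<'E'
from h import *
rs,rr=np.load("pose.npy")
p=np.array(get_state()["position"]);z0=p[2]
move_l([p[0],p[1],.09],.12);print(get_state()["contact_force"],get_state()["finger_gap"])
t=place(np.array([[.09-.045-.08-.015,0,0]]),*rr)[0]
movep([t[0],t[1],.12],ori(rr[2]))
move_l([t[0],t[1],.025+z0+.012],.12)
s=get_state();print(s["clock"],s["position"],s["contact_force"],s["wrist_torque"],s["finger_gap"])
for c in("side","top"):
    f=grab_frame(c);save("above_"+c,f["img"])
    im=f["img"].copy();o=place(np.array([[.09-.045-.08,0,0]]),*rr)[0];draw(im,f,[place(b,o[0],o[1],rr[2],.037) for b in SQ])
    a=np.array(proj(f,[*o[:2],.06])).astype(int);crop("aboveo_"+c,im,max(a[0]-90,0),max(a[1]-90,0),a[0]+90,a[1]+60,4)
    for n in("heel","toe"):print(c,n,[(d["centre"],d["score"]) for d in tip_of(c,n)][:4])
E
python3 c.py
```

```text
[-0.66273582  0.31488494 -3.43059933] 0.32566602537812855
8.5417 [0.57682537 0.13645261 0.04820786] [-0.67371664  0.78287082 -3.2443421 ] [-0.05825455 -0.0209969   0.01632764] 0.3319060724111187
side heel [([318.1, 389.8], 0.85), ([266.6, 162.4], 0.65), ([227.1, 366.0], 0.65), ([235.2, 173.1], 0.6)]
side toe [([161.6, 175.0], 0.87), ([111.3, 366.2], 0.85), ([405.2, 371.7], 0.77), ([289.1, 205.2], 0.64)]
top heel [([364.2, 269.2], 0.98), ([166.7, 188.0], 0.88), ([402.1, 214.8], 0.88), ([159.8, 220.4], 0.59)]
top toe [([344.5, 356.5], 0.94), ([231.1, 186.7], 0.84), ([402.2, 156.2], 0.68)]
```

View pics/aboveo_side.png

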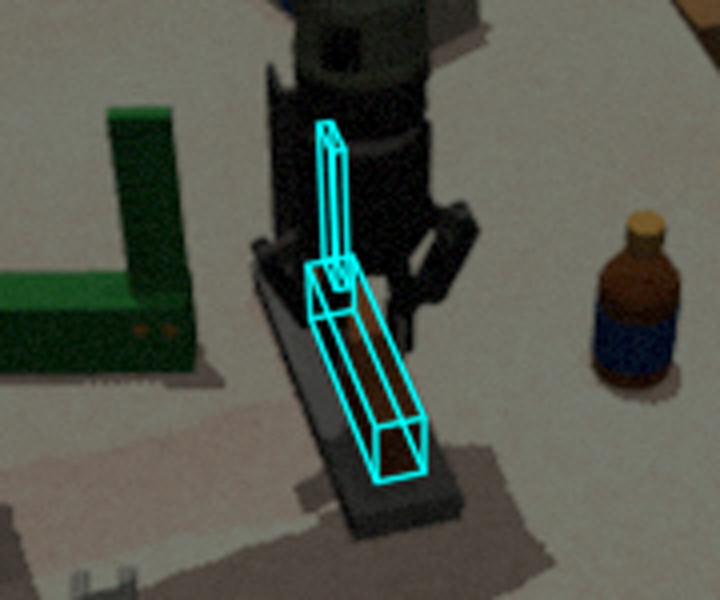

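View pics/aboveo_top.png

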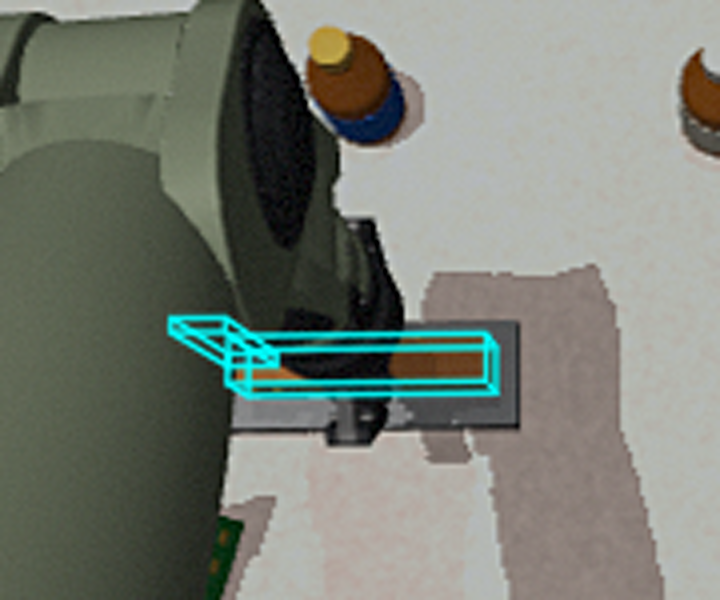

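Top and side overlays agree with the held square, which lies along the rail's middle. The blade is about 45 mm short of the upright. I'll lower it until contact, then push slowly.

```bash
cat > d.py <<'E'
from h import *
rs,rr=np.load("pose.npy");u=np.array([np.cos(rr[2]),np.sin(rr[2]),0])
s=get_state();f0=s["contact_force"];p=np.array(s["position"])
print(move_l([p[0],p[1],p[2]-.03],.01,until_force=6))
def show(tag):
    s=get_state();d=s["contact_force"]-f0;q=np.array(s["position"]);print(tag,round(s["clock"],2),q.round(4),"along",round(d@u,2),"up",round(d[2],2),"M",np.round(s["wrist_torque"],2),round(s["finger_gap"],3));return d,q
d,q=show("down")
np.save("f0.npy",f0)
sleep(.2);show("hold")
E
python3 d.py
```

```text
True
down 10.28 [0.5765 0.1367 0.0357] along -0.58 up 7.44 M [ 0.03  0.19 -0.  ] 0.326
hold 10.47 [0.5765 0.1367 0.0356] along 0.06 up 7.4 M [0.   0.23 0.04] 0.329
```

```bash
cat > e.py <<'E'
from h import *
rs,rr=np.load("pose.npy");u=np.array([np.cos(rr[2]),np.sin(rr[2]),0]);f0=np.load("f0.npy")
def show(tag):
    s=get_state();d=s["contact_force"]-f0;q=np.array(s["position"]);print(tag,round(s["clock"],2),q.round(4),"along",round(d@u,2),"up",round(d[2],2),"M",np.round(s["wrist_torque"],2),round(s["finger_gap"],3));return d@u,d[2],q
a,up,q=show("start")
p0=q.copy();s=0.;z=q[2]
s=.020;move_l([*(p0+u*s)[:2],z],.02);a,up,q=show("slid20")
while s<.060:
    s+=.002;r=move_l([*(p0+u*s)[:2],z],.01,until_force=12)
    a,up,q=show("s%.3f"%s)
    if a<-12 or r: break
    if up<5: z-=.0003
    if up>14: z+=.0003
E
python3 e.py
```

```text
start 10.47 [0.5765 0.1367 0.0356] along 0.06 up 7.4 M [0.   0.23 0.04] 0.329
slid20 11.63 [0.5758 0.1569 0.0356] along -4.09 up 6.72 M [-0.81 -0.02  0.07] 0.324
s0.022 11.98 [0.5757 0.1587 0.0356] along -4.7 up 7.26 M [-0.92  0.07  0.03] 0.33
s0.024 12.33 [0.5756 0.1607 0.0356] along -4.34 up 7.46 M [-0.87  0.04  0.01] 0.327
s0.026 12.68 [0.5755 0.1626 0.0357] along -4.31 up 7.54 M [-0.9   0.02  0.04] 0.325
s0.028 13.03 [0.5754 0.1646 0.0356] along -4.85 up 6.72 M [-0.94  0.05  0.01] 0.329
s0.030 13.38 [0.5753 0.1666 0.0356] along -5.56 up 7.83 M [-0.87  0.05  0.03] 0.329
s0.032 13.73 [0.5753 0.1686 0.0356] along -4.82 up 7.57 M [-0.92  0.03  0.06] 0.323
s0.034 14.08 [0.5752 0.1706 0.0357] along -4.59 up 8.03 M [-0.92  0.08  0.04] 0.326
s0.036 14.43 [0.5751 0.1726 0.0357] along -4.91 up 7.9 M [-0.89  0.06  0.  ] 0.327
s0.038 14.78 [0.575  0.1746 0.0357] along -4.21 up 7.71 M [-0.95  0.04  0.05] 0.328
s0.040 15.13 [0.575  0.1766 0.0357] along -4.83 up 8.04 M [-0.87  0.08 -0.01] 0.329
s0.042 15.48 [0.5749 0.1782 0.0356] along -5.7 up 7.94 M [-1.1   0.03  0.03] 0.325
s0.044 15.83 [0.5748 0.18   0.0357] along -6.43 up 7.86 M [-1.18  0.03  0.06] 0.327
s0.046 16.18 [0.5747 0.182  0.0356] along -5.7 up 6.98 M [-1.21  0.01  0.03] 0.328
s0.048 16.53 [0.5746 0.1839 0.0356] along -6.76 up 8.4 M [-1.23  0.08  0.06] 0.331
s0.050 16.88 [0.5746 0.1859 0.0357] along -6.01 up 7.37 M [-1.22  0.07  0.04] 0.327
s0.052 17.23 [0.5745 0.1867 0.0356] along -9.24 up 8.26 M [-1.94  0.05  0.1 ] 0.326
s0.054 17.58 [0.5745 0.1866 0.0357] along -15.21 up 9.81 M [-2.92  0.07  0.12] 0.324
```

```bash
cat > v.py <<'E'
from h import *
import sys
rs,rr=np.load("pose.npy")
o=place(np.array([[.01,0,0]]),*rr)[0]
for c in("side","top"):
    f=grab_frame(c);im=f["img"].copy()
    im=np.clip(im.astype(float)*1.8,0,255).astype(np.uint8);raw=im.copy()
    draw(im,f,[place(b,o[0],o[1],rr[2],.025) for b in SQ])
    up=[place(np.array([[.09,-.02,.025],[.09,.02,.025],[.09,.02,.19],[.09,-.02,.19]]),*rr)]
    P=np.array([proj(f,p) for p in up[0]]);cv2.polylines(im,[np.round(P*16).astype(np.int32)],True,(255,0,0),1,cv2.LINE_AA,4)
    a=proj(f,[*o[:2],.08]).astype(int);x0,y0=max(a[0]-70,0),max(a[1]-90,0)
    crop(sys.argv[1]+"_"+c,np.hstack([im[y0:a[1]+70,x0:a[0]+65],raw[y0:a[1]+70,x0:a[0]+65]]),0,0,999,999,2.9)
    for n in("heel","toe","upright_top","corner"):
        print(c,n,[(d["centre"],d["score"]) for d in tip_of(c,n) if np.hypot(*(np.array(d["centre"])-a))<85])
E
python3 v.py seat
```

```text
side heel [([236.9, 171.4], 0.83), ([264.9, 157.7], 0.59)]
side toe [([281.1, 195.7], 0.82)]
side upright_top [([261.0, 102.9], 0.71), ([264.6, 157.0], 0.44)]
side corner [([263.6, 157.6], 0.74)]
top heel [([158.6, 222.3], 0.8), ([149.2, 189.1], 0.74)]
top toe [([212.7, 188.3], 0.83)]
top upright_top [([124.0, 175.4], 0.42)]
top corner [([152.1, 187.4], 0.82)]
```

View pics/seat_side.png

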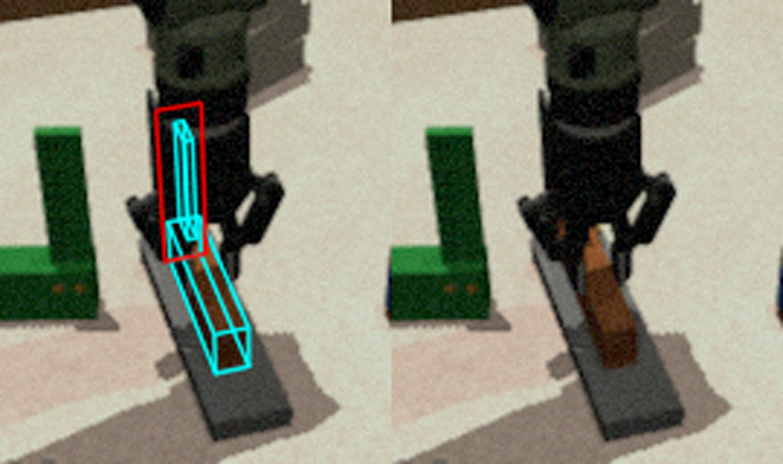

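View pics/seat_top.png

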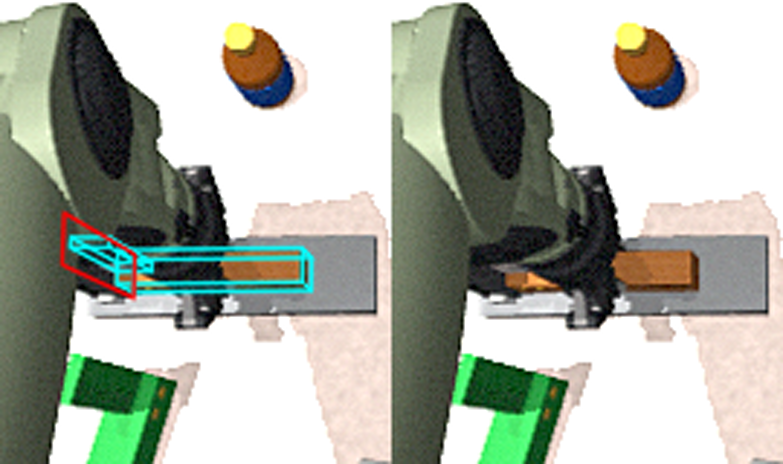

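The overlay suggests the stock's toe is about 2 px (4-5 mm) nearer the upright than predicted. I'll measure the toe directly against the rail's near end, which should be 60 mm away.

```bash
cat > w.py <<'E'
from h import *
f=grab_frame("top");g=grab_frame("side")
b=lambda im:np.clip(im.astype(float)*2.2,0,255).astype(np.uint8)
crop("toe_top",f["img"],185,165,245,210,12)
crop("toe_side",b(g["img"]),245,145,310,220,8)
E
python3 w.py
```

```text
(no output)
```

View pics/toe_top.png

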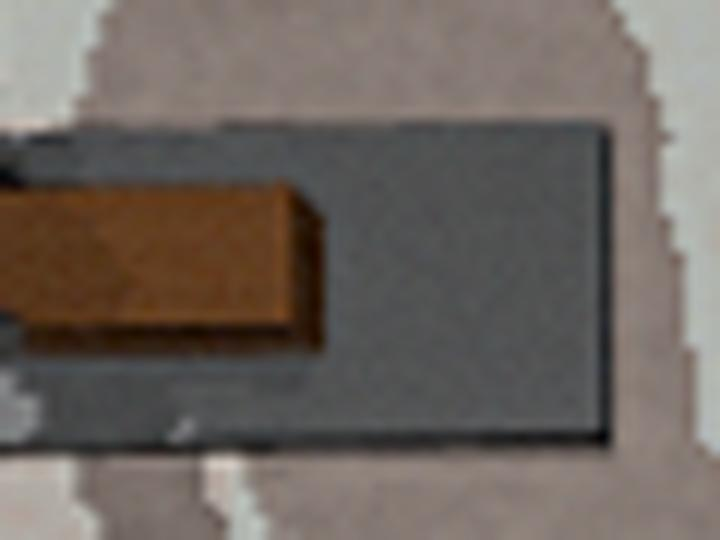

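View pics/toe_side.png

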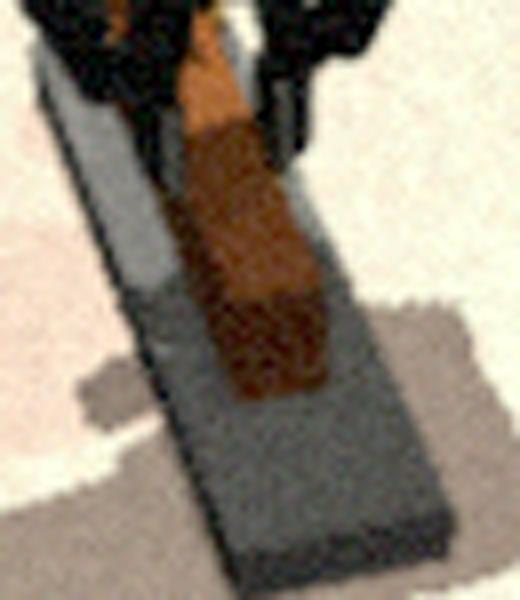

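```bash
python3 - <<'E'
from h import *
g=grab_frame("side");f=grab_frame("top");rs,rr=np.load("pose.npy")
P=lambda p,o,s:np.array(p)/s+np.array(o)-.45
for fr,o,s,pts in((g,(245,145),8,{"toeL":(240,400),"toeR":(323,388),"railL":(234,556),"railR":(449,517)}),(f,(185,165),12,{"toe":(322,350),"toeU":(322,214),"railU":(601,125),"railLo":(599,432)})):
    for k,p in pts.items():
        w=onz(fr,P(p,o,s),.025);d=w[:2]-rr[:2];c,sn=np.cos(rr[2]),np.sin(rr[2]);print(k,w.round(4),"rail xy",np.round([d[0]*c+d[1]*sn,-d[0]*sn+d[1]*c],4))
E
```

```text
toeL [0.5628 0.1225 0.025 ] rail xy [-0.0637  0.0139]
toeR [0.5893 0.1213 0.025 ] rail xy [-0.0659 -0.0125]
railL [0.5455 0.0567 0.025 ] rail xy [-0.1289  0.0337]
railR [0.6124 0.0564 0.025 ] rail xy [-0.1316 -0.0332]
toe [0.5617 0.1199 0.025 ] rail xy [-0.0663  0.0151]
toeU [0.5918 0.1213 0.025 ] rail xy [-0.066 -0.015]
railU [0.6132 0.0611 0.025 ] rail xy [-0.127  -0.0341]
railLo [0.5452 0.0588 0.025 ] rail xy [-0.1267  0.0339]
```

```bash
python3 - <<'E'
from h import *
g=grab_frame("side");f=grab_frame("top");rs,rr=np.load("pose.npy")
print("tilt",R.from_rotvec(get_state()["eef_rot"]).as_matrix()[:,2].round(4))
for nm,fr,o,s in(("side",g,(245,145),8),("top",f,(185,165),12)):
  a=np.array([[-.13,-.035,.025],[-.13,.035,.025]])
  for dz in(0,.005):
    pts=np.array([[-.07,.015,.025+dz],[-.07,-.015,.025+dz],[-.07,.015,.07+dz],[-.07,-.015,.07+dz]])
    print(nm,dz,[((proj(fr,p)-o+.45)*s).round(0).tolist() for p in place(np.vstack([pts,a]),*rr)])
im=g["img"].astype(int)
for r in range(178,200): print(r,im[r,276],im[r,280],im[r,283])
E
```

```text
tilt [-0.0027 -0.0083 -1.    ]
side 0 [[242.0, 414.0], [334.0, 395.0], [239.0, 307.0], [334.0, 288.0], [453.0, 512.0], [231.0, 559.0]]
side 0.005 [[242.0, 402.0], [334.0, 383.0], [238.0, 295.0], [333.0, 275.0], [453.0, 512.0], [231.0, 559.0]]
top 0 [[339.0, 349.0], [340.0, 214.0], [302.0, 315.0], [304.0, 173.0], [615.0, 121.0], [614.0, 437.0]]
top 0.005 [[335.0, 346.0], [336.0, 209.0], [298.0, 311.0], [300.0, 169.0], [615.0, 121.0], [614.0, 437.0]]
178 [44 22  6] [51 26 14] [46 26  9]
179 [49 28 16] [52 35 21] [42 19  3]
180 [46 28 13] [45 25  4] [42 20  9]
181 [48 27  7] [32  1  1] [34 19 10]
182 [35 18  6] [30 17 11] [28 15  7]
183 [29 17  4] [32 22 14] [22  1  1]
184 [33 19  8] [28 13  8] [29 15 10]
185 [27 12  5] [25 13  4] [24  6  1]
186 [26 12  2] [29 15  6] [28 14  5]
187 [29 17  8] [26  4  5] [27 12  4]
188 [28 17 14] [28 16  8] [30 18  5]
189 [29 19 11] [34 27 18] [27 17  4]
190 [26 19  7] [27 10  1] [28 13  2]
191 [29 16  8] [28 16  3] [30 20  8]
192 [29 13  5] [31 14  2] [28 17  3]
193 [32 19  3] [36 23 12] [32 20 17]
194 [26  8  1] [31 26 24] [36 28 27]
195 [33 29 23] [36 38 32] [36 34 34]
196 [36 34 33] [43 44 37] [36 37 31]
197 [38 39 35] [36 38 37] [35 35 31]
198 [40 43 40] [40 36 36] [39 39 36]
199 [43 44 44] [42 41 40] [38 39 35]
```

The wrist moments put the centre of pressure near the grip, so the stock looks flat (regression lever about 0.2 m). The side-view edge is ambiguous by about 1.3 px. I'll press down a little more and check whether the height, moments or averaged images change.

```bash
cat > k.py <<'E'
from h import *
rs,rr=np.load("pose.npy");u=np.array([np.cos(rr[2]),np.sin(rr[2]),0]);v=np.array([-u[1],u[0],0]);f0=np.load("f0.npy");m0=np.array([-.058,-.021,.016])
def meas(tag,n=8):
    F=[];M=[]
    for _ in range(n):
        s=get_state();F.append(s["contact_force"]-f0);M.append(s["wrist_torque"]-m0);sleep(.02)
    F=np.mean(F,0);M=np.mean(M,0);q=np.array(s["position"]);Rm=R.from_rotvec(s["eef_rot"]).as_matrix()
    print(tag,round(s["clock"],2),q.round(4),"along %.2f across %.2f up %.2f"%(F@u,F@v,F[2]),"pitchM %.3f"%(-M@v),"rollM %.3f"%(M@u),"pitch %.4f"%(Rm[:,2]@u),round(s["finger_gap"],3))
    return F,q
def edge(n=6):
    return np.mean([grab_frame("side")["img"].astype(float) for _ in range(n)],0)
E
cat > k1.py <<'E'
from k import *
F,q=meas("now")
i0=edge()
cmd=q+0
# last command: along s=.054 from p0, z=.0356
p0=np.array([.5765,.1367,.0356]);
for dz in(.001,.002):
    move_l(p0+u*.0545-[0,0,dz],.01);sleep(.2);meas("dz%.3f"%dz)
i1=edge()
np.save("i0.npy",i0);np.save("i1.npy",i1)
for im in(i0,i1):
    for c in(277,279,281,283): print(c,[int(round(x)) for x in (im[184:202,c,0]-im[184:202,c,2])], )
E
python3 k1.py
```

```text
now 18.5 [0.5745 0.1867 0.0356] along -14.74 across 0.27 up 9.32 pitchM -2.864 rollM 0.191 pitch -0.0083 0.331
dz0.001 19.4 [0.5746 0.1867 0.0356] along -15.86 across 2.58 up 15.89 pitchM -3.225 rollM 0.754 pitch -0.0092 0.327
dz0.002 19.98 [0.5748 0.1867 0.0355] along -16.41 across 4.05 up 22.27 pitchM -3.324 rollM 1.298 pitch -0.0092 0.326
277 [21, 22, 23, 23, 20, 20, 22, 22, 22, 20, 22, 8, 2, 3, 3, 1, 3, 1]
279 [23, 19, 20, 20, 21, 22, 22, 22, 23, 25, 16, 5, 0, 2, 2, 3, 1, 1]
281 [19, 18, 22, 20, 25, 22, 22, 26, 23, 24, 9, 2, 2, 1, 2, 1, 3, 3]
283 [21, 21, 19, 19, 24, 23, 24, 25, 23, 16, 6, 3, 2, 2, 2, 2, 2, 3]
277 [24, 20, 22, 22, 21, 22, 22, 22, 23, 22, 23, 9, 2, 2, 2, 2, 0, 1]
279 [22, 21, 22, 21, 22, 24, 21, 20, 24, 23, 19, 5, 2, 2, 2, 1, 3, 2]
281 [20, 21, 18, 22, 22, 21, 20, 22, 24, 23, 7, 3, 2, 2, 2, 3, 2, 2]
283 [20, 22, 20, 21, 22, 24, 24, 26, 22, 17, 4, 2, 2, 1, 1, 2, 2, 2]
```

Adding 13 N of down force moved the height only 0.1 mm, left the pitch moment about unchanged, and the toe edge did not move in the image. So the stock is supported flat. I'll back the down force off to about 11 N and raise the push to about 18 N.

```bash
cat > k2.py <<'E'
from k import *
p0=np.array([.5765,.1367,.0356])
move_l(p0+u*.0545-[0,0,.0003],.01);sleep(.2);meas("relax")
move_l(p0+u*.0555-[0,0,.0003],.01);sleep(.5);meas("push")
sleep(1.2);meas("hold")
E
python3 k2.py; python3 v.py fin; python3 w.py
```

```text
relax 20.93 [0.5746 0.1866 0.0356] along -16.05 across 0.59 up 11.76 pitchM -3.144 rollM 0.404 pitch -0.0092 0.328
push 21.82 [0.5746 0.1866 0.0356] along -18.34 across 0.76 up 11.84 pitchM -3.679 rollM 0.416 pitch -0.0112 0.325
hold 23.15 [0.5746 0.1866 0.0356] along -18.23 across 0.69 up 11.87 pitchM -3.664 rollM 0.437 pitch -0.0112 0.323
side heel [([236.7, 171.9], 0.87), ([261.3, 155.4], 0.66)]
side toe [([281.1, 197.6], 0.79)]
side upright_top [([260.7, 102.8], 0.52)]
side corner [([260.4, 155.7], 0.7)]
top heel [([155.5, 220.2], 0.74), ([150.4, 189.6], 0.64)]
top toe [([208.1, 185.8], 0.79)]
top upright_top [([122.7, 177.0], 0.73)]
top corner []
```

View pics/fin_side.png

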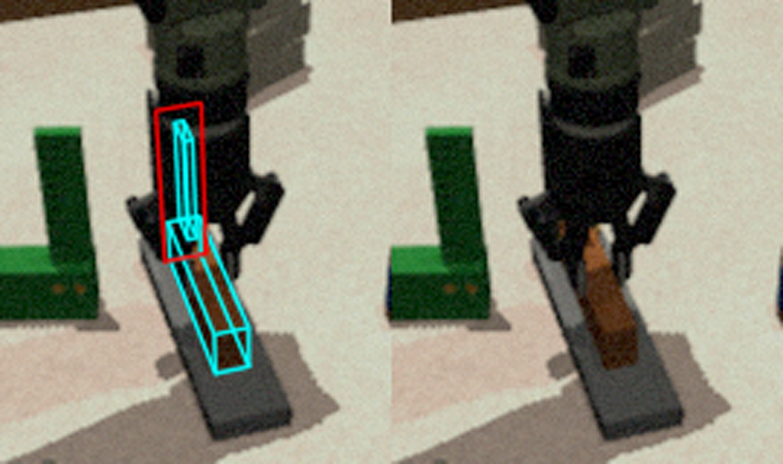

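View pics/toe_top.png

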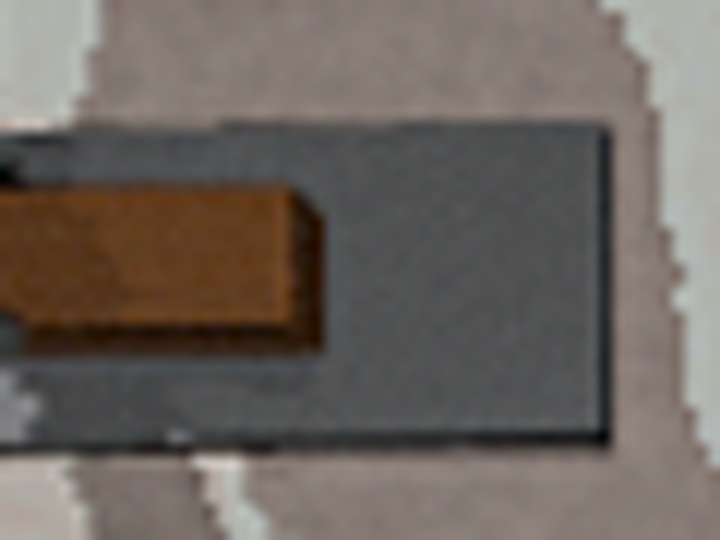

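The picture shows the toe edge at top (212,188). It is unmoved, centred, parallel to the rail and about 61 mm from the rail's end (60 expected). Forces are steady over more than 1 s, so I'm handing it in.

```bash
python3 -c "
from k import *
print(sign_off());meas('end')"
```

```text
the job is handed in; nothing more can be done
None
the job is handed in; nothing more can be done
```

I picked up the smaller brown try square, stood it on the rail's middle line and slid it into the corner. I handed in with it still gripped and pressed there, at about 24 s of the 51 s allowed.

**Last checks, all steady over more than 1 s:**
- **Forces:** the push along the rail was about 18 N and the down force about 12 N. I estimate at least 11 N of that reached the upright.
- **Position:** in the top camera view the stock was centred and parallel to the rail. Its toe was about 61 mm from the rail's end, where 60 was expected.
- **Flatness:** pressing 13 N harder moved the square only 0.1 mm and hardly changed the wrist moment, so the stock sits flat.

**Not confirmed or in disagreement:**
- **Plumb:** I could not see the upright's lean directly, because the gripper hid the blade. I inferred it is plumb from about 10 mm of springy travel followed by a firm stop.
- **Side view:** this camera put the toe about 1 px (roughly 4 mm) off the expected spot, which could have meant a slight toe lift. The forces did not support that.
- **Stop position:** the arm stopped about 5 mm further along than my first pose fits predicted. I put this down to errors in those fits and the grip position.
- **Tool tilt:** the gripper tilted about 0.011 rad under the load.

The bottles, carton and spanner were not touched on purpose, but I did not re-measure them at the end.

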